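# Park the insulating board in its rack

### The job

Park the tall brown insulating board safely in its rack: first slide the flush steel shutter fully open, then move the foot of the board in towards the rack's upright plate until it drops into the uncovered groove, so that the board leans steeply against the plate and cannot slip out. Do not let the board fall over, do not disturb the insulator, the meter or the screwdriver, and leave the board standing by itself.

Things in the scene. Friction and masses are not known exactly. Their poses are not given: they have to be found in the camera images.
- rack: Fixed grey steel rack. Origin on the bench straight below the middle of the foot groove; x along the groove, y towards the upright plate, z up. Base slab 24 mm high, x -75 to 240, y -125 to 107 mm. Upright plate: flat face at y = 93 mm looking to -y, x -55 to 55 mm, 14 mm thick, its top 345 mm above the bench.
- groove (a point): Middle of the foot groove at the slab's top, 24 mm above the bench, axes as the rack's. The groove spans x -52 to 54, y -13 to 13 mm and is 16 mm deep; its front lip (y = -13 mm) is the stop that keeps the board's foot from slipping out. On the +x side it widens into the shutter's track (x 54 to 228, y -26 to 26 mm, same depth).
- shutter (a joint): Flush steel shutter without handle, covers the groove and slides along rack +x. Value in m: 0 = groove covered, 0.100 = fully open (end stop). It starts between 0 and 0.02, drags with about 1.5 N of friction, stays where left and is rigid to downward pressing; it is moved by pressing a fingertip on its pad (6 to 15 N) and dragging.
- shutter_pad (a point): Centre of the top face of the shutter's broad pad, 24 mm above the bench, flush with the slab. The pad is 70 mm along rack x, 50 mm along rack y, crossed by fine dark lines, and travels with the shutter; from it a tongue 24 mm wide reaches 106 mm towards -x over the groove, under the leaning board.
- board: Loose brown board, 320 x 80 x 14 mm, 0.3 to 0.6 kg. Origin: centre of its foot end; z up its length, x along its width, y through its thickness to the plate. At first leaning 30 deg from vertical, foot on the slab some 75 mm before the groove's middle, held by friction; pushed low at the foot (up to 20 N) it slides and its top climbs. Parked: foot centre 10 mm above the bench, leaning 14 to 21 deg.
- board_center (a point): Centre of the board, 160 mm from its foot along its length. A gripper that pushes the foot towards the plate should lean back from the board by about 20 degrees, so that its body keeps clear of the steeply leaning board.
- board_top (a point): Centre of the board's upper end face, 320 mm from its foot.
- insulator: White ribbed porcelain insulator, 64 mm across, 92 mm high, standing loose behind the rack. Origin at its underside's centre. Leave alone.
- meter: Grey hand meter, 75 x 150 x 42 mm, lying loose behind the rack beyond the shutter's track. Origin at its underside's centre. Leave alone.
- screwdriver: Screwdriver lying loose on the bench beside the rack, off the -y edge of its slab. Origin at its underside. Leave alone.

How it is judged:
By the outcome, as a careful person would: the job done as asked, in the order asked, and still so for the second after the job is handed in, with the robot touching nothing.
It also fails if it takes over 58 s, if anything falls off the work surface, if the arm or the gripper's body presses on something with over 40 N, if the wrist force passes 120 N, or if a joint passes its speed limit or range.

### The arm

A 6-joint arm with a two-finger parallel gripper is mounted at the origin on the work surface. World frame = base frame: x ahead of the robot, y to its left, z up, the work surface at z = 0. Lengths are in mm, angles in rad, forces in N, time in s.
With the tool pointing down it reaches from about 300 to 875 mm from the base axis. Payload 6.4 kg.
Tool frame: the origin (TCP) lies on the centre line of the jaws, within the pads' length; the fingertips stand 14 mm ahead of it and the grasp point (between the pads) lies 5 mm behind it; y points along the fingers, z is the direction in which the jaws open and shut, and the axes are right-handed (so a half turn about y gives the same grasp; the last joint's range is limited). The gripper opens to 85 mm and grips with 20 to 120 N. Pads are 22 mm wide; open, the fingers measure 114 mm over their backs; the gripper's body (76 mm by 85 mm) begins 54 mm behind the grasp point. The pads swing forward as they close: fully open they stand 13 mm farther back than shut.
Start: joints at [1.096, 0.181, 1.607, -0, 1.354, -0.206], TCP at [152.693, 554.37, 245.288] pointing down, gripper open.
Joint ranges: [-2.99, 2.99], [-0.89, 2.07], [0.3, 2.58], [-1.14, 4.28], [0, 2.63], [-3.12, 3.12]. Speed limits (rad/s): [2.57, 2.57, 3.01, 3.14, 3.14, 3.14].

### API

Orientations are given as a unit quaternion [w, x, y, z].
In Python, from cell import ctrl gives the robot as it stands.
- The arm moves only by the shell command python3 -m pendant 'ROWS' [FORCE]. ROWS is JSON, a list of rows, each an object with "gripper": the opening, from 0 (shut) to 1 (fully open); "xyz": the shift along the world's x, y, z scaled (see below), a list of three; "twist": the turn about the world's z scaled (see below). A call has 1 to 10 rows; each row is the pose to reach, as a shift and turn from the pose commanded when the call began, turning the shorter way round; what a row does not reach only later rows make up. The controller multiplies each number of a shift by 50 cm and each number of a turn by 180 degrees. A row lasts 1/10 s, in which the tool goes at most 50 mm and 8.59 degrees, less where a joint would pass 70% of its speed; a pose out of reach is approached as far as the arm can. A call with a number of a shift or a turn outside -1 to 1 is refused whole. A call with a gripper value outside its range is refused whole. The fingers move at their own pace and stop on an object; FORCE is the grip in N (left out, the last holds). Time passes only in rows, so rows that repeat a pose let the fingers close. It gives the time, the measured TCP pose, the force and the opening at its end, in the units of the state.
- ctrl.get_state(): the state, without advancing time (a new reading comes with each control period).
- ctrl.read_camera(name): name is "side" or "top" or "wrist"; returns a dict with "pixels" (420x560x3 uint8, red, green, blue), "vertical_fov" (degrees; the focal length in pixels is half the picture's height over the tangent of half this angle, whatever the lens; pixels are square), "cx", "cy" (the principal point, pixels), "dist" ([k1, k2, p1, p2, k3] as OpenCV has them; the pictures are not rectified), "rvec" (rotation vector, rad) and "tvec" (3), from world to camera coordinates, as OpenCV has them. Camera axes: x right, y down, z forward; pixel columns grow to the right and rows downward; lengths in mm; the calibration is good to about 2 mm. A picture is of the moment at which its call begins. There is no depth.
- ctrl.sign_off(): hands the job in, once; it reports no verdict.
The state is a dict: "time_s": time; "joint_pos": joint angles; "qvel": joint speeds; "effort": joint torques, N m; "eef_pos": TCP position; "ee_rot": TCP orientation; "wrist_force": force on the tool from outside, world axes, zero at the start; "moment": the same for the moment, N m; "gripper_width": finger opening in mm.
Only numpy, scipy, OpenCV 4.12 (cv2) and the standard library are available. Lean on these libraries where they do the work, as an engineer would, in place of code of your own. Each camera call takes 0.05 s, during which the arm holds its last target. There are 200 camera calls.

## Working session

There is one attempt and no reset: what is moved stays moved. The work goes in short steps, Python scripts to look and compute and a shell command to move; the robot and the scene stay as the last step left them, time stands still between calls to the robot, and variables do not carry over. Pictures are saved under pics/ and viewed, about 8 in all and at most 12, crops included, and the job is handed in when it is done.

```bash
ls; mkdir -p pics; cat > h.py <<'E'
import numpy as np, cv2
from cell import ctrl
def cam(n, save=None):
    c=ctrl.read_camera(n); p=np.asarray(c["pixels"]); 
    f=p.shape[0]/2/np.tan(np.radians(c["vertical_fov"])/2)
    c["K"]=np.array([[f,0,c["cx"]],[0,f,c["cy"]],[0,0,1.]]); c["R"]=cv2.Rodrigues(np.array(c["rvec"],float))[0]
    c["t"]=np.array(c["tvec"],float); c["d"]=np.array(c["dist"],float); c["img"]=p
    if save: cv2.imwrite(f"pics/{save}.png",p[:,:,::-1])
    return c
def ray(c,uv):
    u=cv2.undistortPoints(np.array(uv,float).reshape(-1,1,2),c["K"],c["d"]).reshape(-1,2)
    d=np.c_[u,np.ones(len(u))]@c["R"]; return -c["R"].T@c["t"], d
def onz(c,uv,z):
    o,d=ray(c,uv); return o+d*((z-o[2])/d[:,2])[:,None]
def proj(c,P):
    return cv2.projectPoints(np.array(P,float).reshape(-1,1,3),np.array(c["rvec"],float),c["t"],c["K"],c["d"])[0].reshape(-1,2)
E
python3 - <<'E'
from h import *
import pickle
o={}
for n in("side","top","wrist"):
    c=cam(n,n+"0"); o[n]=c; print(n,(-c["R"].T@c["t"]).round(),c["R"][2].round(2),c["d"])
pickle.dump(o,open("c0.pkl","wb"))
s=ctrl.get_state(); print(s)
a=np.hstack([o["top"]["img"],o["side"]["img"]])
E
```

```text
pics
side [ 878.   94. 1089.] [-0.34 -0.04 -0.94] [-0.12410636  0.          0.          0.          0.        ]
top [ 473.   54. 1234.] [ 0.09 -0.01 -1.  ] [-0.16135992  0.          0.          0.          0.        ]
wrist [ 80. 574. 374.] [ 0.28 -0.08 -0.96] [-0.08121438  0.          0.          0.          0.        ]
{'time_s': 0.15, 'joint_pos': array([ 1.09568488e+00,  1.81366800e-01,  1.60775357e+00, -3.81114392e-06,
        1.35377842e+00, -2.06306436e-01]), 'qvel': array([-0.00138998, -0.00185118, -0.00119613,  0.00120431, -0.00035879,
        0.00120813]), 'effort': array([ 1.27047268e-03, -4.45263183e+01, -3.51691353e+01, -3.16820442e-04,
        5.74007441e-03,  8.38758183e-05]), 'eef_pos': array([152.51562006, 554.0037581 , 244.60506489]), 'ee_rot': array([-0.700294  ,  0.70116536, -0.09490382,  0.09459768]), 'wrist_force': array([ 0.28891177, -0.14758783, -0.50602972]), 'moment': array([ 0.00952973, -0.00883952,  0.01672425]), 'gripper_width': 85.52553917700082}
```

View pics/top0.png

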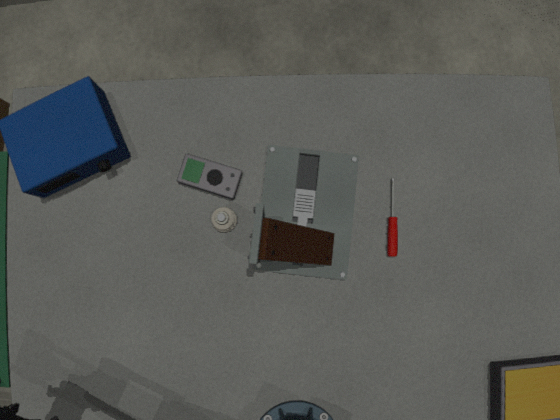

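View pics/side0.png

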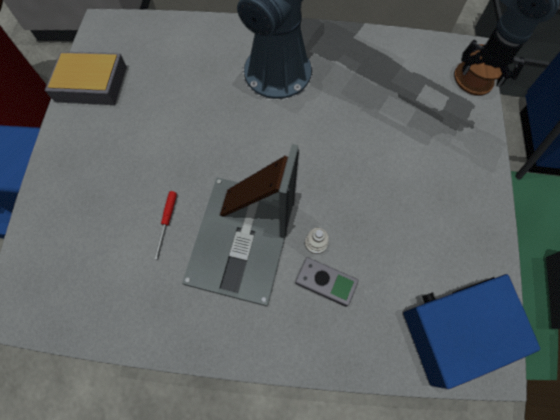

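The top view shows the rack with slab corners near (266,148), (357,156), (346,278) and (251,270). The pad is near (304,204), the board spans (260–334, 219–265), the plate stands at column ~257 and the screwdriver lies at (393,180–256). The side view agrees. Next I'll measure an enlarged crop.

```bash
python3 - <<'E'
from h import *
import pickle
o=pickle.load(open("c0.pkl","rb"))
c=o["top"]["img"][140:290,235:410,::-1]; d=o["side"]["img"][140:310,145:345,::-1]
a=cv2.resize(c,None,fx=3.4,fy=3.4,interpolation=cv2.INTER_CUBIC)[:,:400]
cv2.imwrite("pics/top_crop.png",cv2.convertScaleAbs(cv2.resize(c,None,fx=4,fy=4,interpolation=cv2.INTER_CUBIC),alpha=1.6))
cv2.imwrite("pics/side_crop.png",cv2.convertScaleAbs(cv2.resize(d,None,fx=3.5,fy=3.5,interpolation=cv2.INTER_CUBIC),alpha=1.6))
E
```

```text
(no output)
```

View pics/top_crop.png

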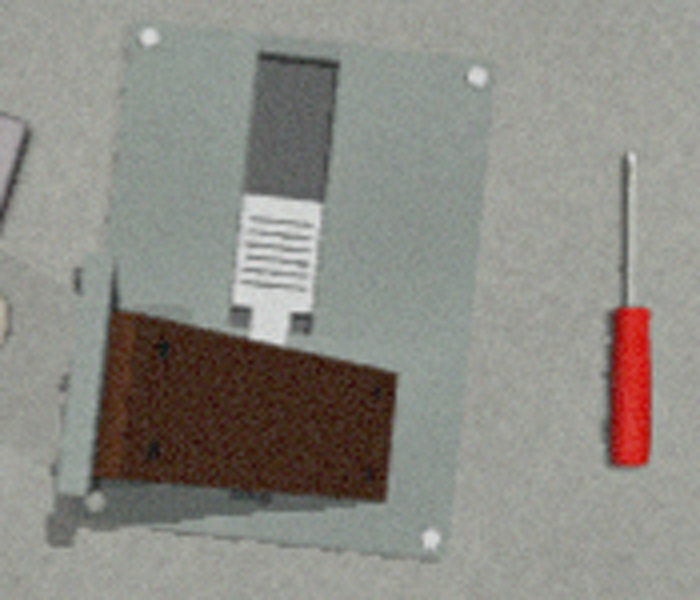

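View pics/side_crop.png

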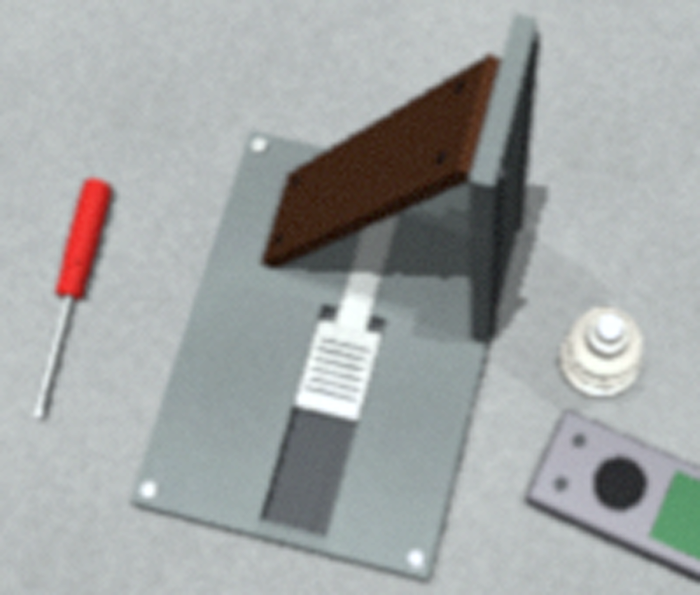

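```bash
cat >> h.py <<'E'
def crop(pts,s=4,o=(235,140)): return (np.array(pts,float)+.5)/s-.5+np.array(o)
E
python3 - <<'E'
from h import *
import pickle
o=pickle.load(open("c0.pkl","rb")); t=o["top"]; s=o["side"]
T=lambda p,z: onz(t,crop(p),z); S=lambda p,z: onz(s,crop(p,3.5,(145,140)),z)
# slab corners T: TL TR BR ; side: (order +x+y, +x-y, -x-y)
A=T([(130,22),(492,62),(440,560)],24); B=S([(429,580),(135,503),(250,132)],24)
print(A.round(1)[:,:2],B.round(1)[:,:2])
sT=T([(149,37),(478,76),(431,540),(95,501)],25); sS=S([(416,557),(148,489),(258,145)],25)
print("screws",sT.round(1)[:,:2],sS.round(1)[:,:2])
L=np.array([[240,107],[240,-125],[-75,-125]])
for P in(A,B,(A+B)/2):
    l=L-L.mean(0); p=P[:,:2]-P[:,:2].mean(0)
    H=l.T@p; th=np.arctan2(H[0,1]-H[1,0],H[0,0]+H[1,1]); R=np.array([[np.cos(th),-np.sin(th)],[np.sin(th),np.cos(th)]])
    org=P[:,:2].mean(0)-R@L.mean(0); print("rack",org.round(1),np.degrees(th).round(2),"res",(P[:,:2]-org-L@R.T).round(1).tolist())
np.savez("rack.npz",org=org,R=R,th=th)
rk=lambda P:(P[:,:2]-org)@R
print("track end",rk(T([(259,52),(339,63)],24)).round(1))
print("pad T",rk(T([(243,195),(323,203),(313,312),(232,305)],24)).round(1)," S",rk(S([(356,421),(296,403),(322,325),(383,333)],24)).round(1))
print("foot T",rk(T([(397,373),(385,500)],26)).round(1),"S",rk(S([(267,265),(291,178)],28)).round(1))
print("sd",rk(T([(630,155),(630,310),(632,465),(610,390),(650,390)],15)).round(1))
print("world pad",T([(278,254)],24).round(1))
E
```

```text
[[ 754.3   49.4]
 [ 723.1 -178.9]
 [ 411.7 -132.5]] [[ 755.8   50.5]
 [ 722.3 -175.8]
 [ 411.5 -134.6]]
screws [[ 744.1   37.7]
 [ 714.  -169.3]
 [ 424.3 -127.2]
 [ 454.9   79.4]] [[ 740.1   39.2]
 [ 710.9 -167.5]
 [ 422.9 -126.1]]
rack [503.  -20.7] -8.32 res [[-1.7, -1.1], [0.7, 0.2], [1.0, 1.0]]
rack [502.8 -20.7] -7.98 res [[0.5, -1.5], [-0.8, 2.0], [0.4, -0.5]]
rack [502.9 -20.7] -8.15 res [[-0.6, -1.3], [-0.1, 1.1], [0.7, 0.2]]
track end [[229.1  22.1]
 [228.  -28.8]]
pad T [[137.5  22.3]
 [138.3 -27.9]
 [ 69.6 -28.9]
 [ 68.3  21.7]]  S [[137.6  22.8]
 [135.2 -25.6]
 [ 70.4 -23.1]
 [ 65.2  24.8]]
foot T [[ 37.6 -84.6]
 [-41.2 -85.4]] S [[ 34.4 -78. ]
 [-41.5 -80.4]]
sd [[ 193.3 -221. ]
 [  94.5 -229.7]
 [  -2.8 -240.3]
 [  42.7 -221.7]
 [  45.5 -247.3]]
world pad [[604.6 -38.6  24. ]]
```

```bash
python3 -m pendant '[{"gripper":0,"xyz":[0.3,-0.3,0.35],"twist":-0.478},{"gripper":0,"xyz":[0.3,-0.3,0.35],"twist":-0.478},{"gripper":0,"xyz":[0.3,-0.3,0.35],"twist":-0.478},{"gripper":0,"xyz":[0.46,-0.6,0.35],"twist":-0.478},{"gripper":0,"xyz":[0.46,-0.6,0.35],"twist":-0.478},{"gripper":0,"xyz":[0.46,-0.6,0.35],"twist":-0.478},{"gripper":0,"xyz":[0.46,-0.6,0.35],"twist":-0.478},{"gripper":0,"xyz":[0.46,-0.6,0.35],"twist":-0.478},{"gripper":0,"xyz":[0.46,-0.6,0.35],"twist":-0.478},{"gripper":0,"xyz":[0.46,-0.6,0.35],"twist":-0.478}]' 40; python3 -c "
from cell import ctrl;print(ctrl.get_state()['joint_pos'])"
```

```text
time_s: 1.15
eef_pos: [384.7, 251.8, 421.3]
ee_rot: [-0.446, 0.445, -0.549, 0.55]
wrist_force: [-1.0, 0.7, -0.6]
gripper_width: 0.3
[ 3.21053605e-01 -1.77266761e-01  1.61886666e+00 -8.93905140e-04
  1.69808500e+00  5.30001917e-01]
```

```bash
python3 -m pendant '[{"gripper":0,"xyz":[0.47,-0.6,0],"twist":-0.482},{"gripper":0,"xyz":[0.47,-0.6,0],"twist":-0.482},{"gripper":0,"xyz":[0.47,-0.6,0],"twist":-0.482},{"gripper":0,"xyz":[0.47,-0.6,0],"twist":-0.482},{"gripper":0,"xyz":[0.47,-0.6,0],"twist":-0.482},{"gripper":0,"xyz":[0.47,-0.6,0],"twist":-0.482},{"gripper":0,"xyz":[0.47,-0.6,0],"twist":-0.482},{"gripper":0,"xyz":[0.47,-0.6,-0.1],"twist":-0.482},{"gripper":0,"xyz":[0.47,-0.6,-0.3],"twist":-0.482},{"gripper":0,"xyz":[0.47,-0.6,-0.3],"twist":-0.482}]'; python3 -c "
from h import *
print(ctrl.get_state()['joint_pos'].round(3)); cam('side','side1')"
```

```text
time_s: 2.15
eef_pos: [617.7, -46.6, 275.8]
ee_rot: [-0.048, 0.048, 0.706, -0.705]
wrist_force: [1.4, 0.4, -0.5]
gripper_width: 0.1
[-0.267  0.255  1.456  0.     1.43   1.439]
```

View pics/side1.png

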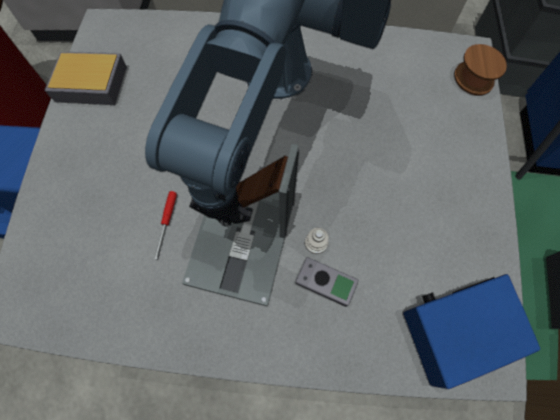

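```bash
python3 -m pendant '[{"gripper":0,"xyz":[0,0,-0.1],"twist":-0.005},{"gripper":0,"xyz":[0,0,-0.2],"twist":-0.005},{"gripper":0,"xyz":[0,0,-0.3],"twist":-0.005},{"gripper":0,"xyz":[0,0,-0.38],"twist":-0.005},{"gripper":0,"xyz":[0,0,-0.41],"twist":-0.005},{"gripper":0,"xyz":[0,0,-0.425],"twist":-0.005},{"gripper":0,"xyz":[0,0,-0.435],"twist":-0.005},{"gripper":0,"xyz":[0,0,-0.44],"twist":-0.005},{"gripper":0,"xyz":[0,0,-0.44],"twist":-0.005}]'
```

```text
time_s: 3.1
eef_pos: [618.7, -45.6, 59.6]
ee_rot: [0.049, -0.051, -0.705, 0.706]
wrist_force: [0.4, 0.1, 0.3]
gripper_width: 0.1
```

```bash
python3 -m pendant '[{"gripper":0,"xyz":[0,0,0],"twist":0},{"gripper":0,"xyz":[0,0,0],"twist":0}]';python3 -m pendant '[{"gripper":0,"xyz":[0,0,-0.01],"twist":0},{"gripper":0,"xyz":[0,0,-0.02],"twist":0},{"gripper":0,"xyz":[0,0,-0.03],"twist":0},{"gripper":0,"xyz":[0,0,-0.03],"twist":0}]'
```

```text
time_s: 3.3
eef_pos: [618.1, -45.5, 59.0]
ee_rot: [0.05, -0.051, -0.705, 0.705]
wrist_force: [-0.3, -0.1, 0.7]
gripper_width: -0.5
time_s: 3.7
eef_pos: [616.6, -45.2, 41.6]
ee_rot: [-0.051, 0.05, 0.705, -0.705]
wrist_force: [-0.1, -0.5, -0.5]
gripper_width: 0.0
```

```bash
for i in 1 2 3; do python3 -m pendant '[{"gripper":0,"xyz":[0,0,-0.004],"twist":0},{"gripper":0,"xyz":[0,0,-0.004],"twist":0}]' | grep -E 'eef|force'; done
```

```text
eef_pos: [617.4, -45.3, 40.6]
wrist_force: [-0.0, 0.0, 0.2]
eef_pos: [617.4, -45.4, 38.8]
wrist_force: [0.2, 0.0, -0.1]
eef_pos: [618.5, -45.5, 38.0]
wrist_force: [-0.6, 0.5, 4.2]
```

```bash
python3 -m pendant '[{"gripper":0,"xyz":[0,0,-0.002],"twist":0},{"gripper":0,"xyz":[0,0,-0.002],"twist":0}]' | grep -E 'eef|force'
```

```text
eef_pos: [619.2, -45.6, 37.9]
wrist_force: [-0.6, 1.4, 8.5]
```

```bash
python3 -m pendant '[{"gripper":0,"xyz":[0,0,-0.001],"twist":0},{"gripper":0,"xyz":[0.01,-0.0014,-0.001],"twist":0},{"gripper":0,"xyz":[0.02,-0.0028,-0.001],"twist":0},{"gripper":0,"xyz":[0.03,-0.0043,-0.001],"twist":0},{"gripper":0,"xyz":[0.04,-0.0057,-0.001],"twist":0},{"gripper":0,"xyz":[0.05,-0.0071,-0.001],"twist":0}]' | grep -E 'eef|force'
```

```text
eef_pos: [644.5, -49.3, 37.9]
wrist_force: [-1.7, 1.1, 10.3]
```

```bash
python3 -m pendant '[{"gripper":0,"xyz":[0.015,-0.0021,0],"twist":0},{"gripper":0,"xyz":[0.03,-0.0043,0],"twist":0},{"gripper":0,"xyz":[0.045,-0.0064,0],"twist":0},{"gripper":0,"xyz":[0.06,-0.0085,0],"twist":0}]' | grep -E 'eef|force'; python3 -m pendant '[{"gripper":0,"xyz":[0.015,-0.0021,0],"twist":0},{"gripper":0,"xyz":[0.03,-0.0043,0],"twist":0},{"gripper":0,"xyz":[0.045,-0.0064,0],"twist":0}]' | grep -E 'eef|force';python3 -m pendant '[{"gripper":0,"xyz":[0.01,-0.0014,0],"twist":0},{"gripper":0,"xyz":[0.02,-0.0028,0],"twist":0},{"gripper":0,"xyz":[0.03,-0.004,0],"twist":0}]' | grep -E 'eef|force'
```

```text
eef_pos: [674.5, -53.6, 37.9]
wrist_force: [-0.8, -0.8, 10.7]
eef_pos: [696.9, -56.8, 37.9]
wrist_force: [-2.4, 0.1, 9.9]
eef_pos: [709.3, -58.4, 37.8]
wrist_force: [-13.7, 1.2, 19.1]
```

```bash
python3 -m pendant '[{"gripper":0,"xyz":[0,0,0.04],"twist":0},{"gripper":0,"xyz":[0,0,0.12],"twist":0},{"gripper":0,"xyz":[0,0,0.22],"twist":0},{"gripper":0,"xyz":[0,0,0.32],"twist":0},{"gripper":0,"xyz":[0,-0.1,0.4],"twist":0},{"gripper":0,"xyz":[0,-0.2,0.4],"twist":0},{"gripper":0,"xyz":[0,-0.3,0.4],"twist":0},{"gripper":0,"xyz":[0,-0.4,0.4],"twist":0},{"gripper":0,"xyz":[0,-0.4,0.4],"twist":0}]' | grep -E 'time|eef|force'; python3 -c "
from h import *
c=cam('side'); d=c['img'][120:320,130:350,::-1]
cv2.imwrite('pics/side2.png',cv2.convertScaleAbs(cv2.resize(d,None,fx=3,fy=3,interpolation=cv2.INTER_CUBIC),alpha=1.6))"
```

```text
time_s: 7.0
eef_pos: [709.0, -264.8, 236.1]
wrist_force: [-0.3, 0.3, 0.5]
```

View pics/side2.png

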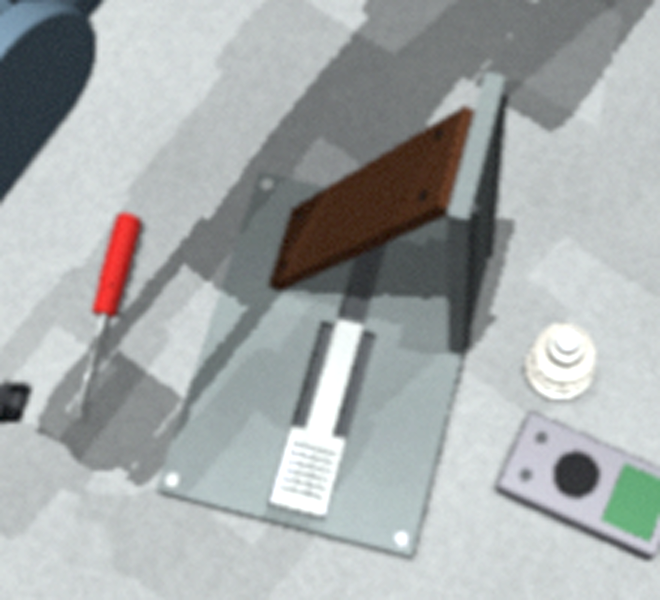

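The side view shows the shutter open: the pad is at (270–340, 430–515) by the track's far end, the tongue's tip is clear of the groove at (345,322), and board, insulator, meter and screwdriver are unchanged. I'll move in front of the board's foot with the jaws partly open, so the front finger's back leads the gripper body.

```bash
python3 -m pendant '[{"gripper":0.6,"xyz":[-0.1,0.04,0],"twist":0},{"gripper":0.6,"xyz":[-0.2,0.08,0],"twist":0},{"gripper":0.6,"xyz":[-0.3,0.12,0],"twist":0},{"gripper":0.6,"xyz":[-0.4,0.16,0],"twist":0},{"gripper":0.6,"xyz":[-0.456,0.2,0],"twist":0},{"gripper":0.6,"xyz":[-0.456,0.2,0],"twist":0},{"gripper":0.6,"xyz":[-0.456,0.2,0],"twist":0},{"gripper":0.6,"xyz":[-0.456,0.2,0],"twist":0}]'; python3 - <<'E'
from h import *
o=np.load("rack.npz"); s=ctrl.get_state(); p=s["eef_pos"]; print(((p[:2]-o["org"])@o["R"]).round(1))
c=cam("side"); q=(np.array([(270,502),(328,515),(340,322)],float)+.5)/3-.5+[130,120]
print("pad end",((onz(c,q,24)[:,:2]-o["org"])@o["R"]).round(1))
E
```

```text
time_s: 7.85
eef_pos: [483.5, -158.4, 236.6]
ee_rot: [0.049, -0.051, -0.705, 0.706]
wrist_force: [0.2, -0.1, 0.1]
gripper_width: 51.3
[   0.3 -139.1]
pad end [[224.5 -26.1]
 [223.   26.1]
 [ 51.1 -10.4]]
```

```bash
python3 -m pendant '[{"gripper":0.6,"xyz":[-0.006,0,-0.1],"twist":0},{"gripper":0.6,"xyz":[-0.006,0,-0.2],"twist":0},{"gripper":0.6,"xyz":[-0.006,0,-0.29],"twist":0},{"gripper":0.6,"xyz":[-0.006,0,-0.34],"twist":0},{"gripper":0.6,"xyz":[-0.006,0,-0.37],"twist":0},{"gripper":0.6,"xyz":[-0.006,0,-0.385],"twist":0},{"gripper":0.6,"xyz":[-0.006,0,-0.39],"twist":0},{"gripper":0.6,"xyz":[-0.006,0,-0.39],"twist":0},{"gripper":0.6,"xyz":[-0.006,0,-0.39],"twist":0}]'; for i in 1 2; do python3 -m pendant '[{"gripper":0.6,"xyz":[0,0,-0.004],"twist":0},{"gripper":0.6,"xyz":[0,0,-0.004],"twist":0}]' | grep -E 'eef|force'; done; python3 -c "
from h import *
c=cam('top'); d=c['img'][140:290,220:395,::-1]
cv2.imwrite('pics/top3.png',cv2.convertScaleAbs(cv2.resize(d,None,fx=4,fy=4,interpolation=cv2.INTER_CUBIC),alpha=1.6))
c=cam('wrist','wrist3')"
```

```text
time_s: 8.8
eef_pos: [480.0, -158.9, 41.4]
ee_rot: [0.05, -0.051, -0.705, 0.706]
wrist_force: [0.2, 0.5, 0.4]
gripper_width: 51.1
eef_pos: [479.3, -158.5, 38.9]
wrist_force: [0.2, 0.7, -0.3]
eef_pos: [478.9, -158.3, 36.4]
wrist_force: [0.1, 0.5, 0.5]
```

View pics/wrist3.png

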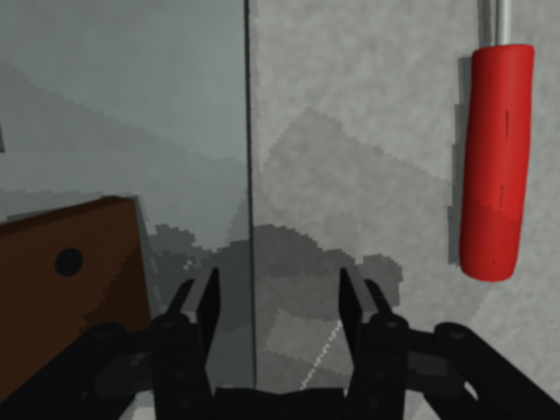

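```bash
python3 - <<'E'
from h import *
o=np.load("rack.npz"); R,org=o["R"],o["org"]; c=cam("wrist"); s=ctrl.get_state()["eef_pos"]
f=lambda P:(P[:,:2]-org)@R
print("tcp",f(s[None]),s[2])
O,d=ray(c,[(218,268),(180,290),(155,325),(155,350),(148,385),(85,340),(60,360),(30,385),(0,400)])
O2=f(O[None])[0]; d2=d[:,:2]@R
for xp in(0,11):
    k=(f(s[None])[0,0]+xp-O2[0])/d2[:,0]
    print(xp,np.c_[O2[1]+k*d2[:,1]-f(s[None])[0,1],O[2]+k*d[:,2]-s[2]].round(0).tolist())
g=onz(c,[(135,197),(150,310)],31); print("board front edge",f(g))
E
```

```text
tcp [[  -4.17434118 -139.68696284]] 36.446403955513944
0 [[29.0, -28.0], [42.0, -6.0], [45.0, 19.0], [40.0, 33.0], [37.0, 49.0], [66.0, 29.0], [69.0, 39.0], [72.0, 51.0], [77.0, 57.0]]
11 [[25.0, -5.0], [36.0, 13.0], [38.0, 35.0], [34.0, 47.0], [32.0, 60.0], [56.0, 44.0], [59.0, 53.0], [61.0, 62.0], [66.0, 68.0]]
board front edge [[ 36.68059625 -83.59690487]
 [-13.53525482 -83.82764996]]
```

View pics/top3.png

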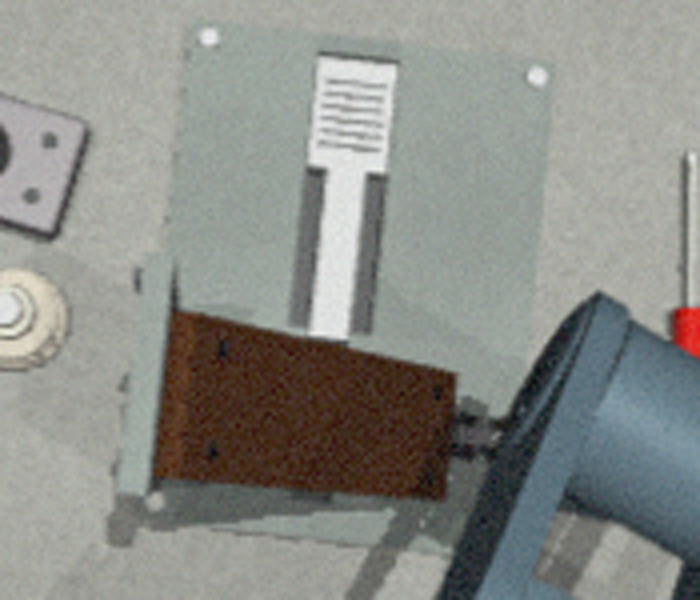

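The wrist and top views show the front finger facing the foot's middle (foot edge at rack y ≈ -84), about 15 mm away. I'll push along rack +y, checking force.

```bash
python3 -m pendant '[{"gripper":0.6,"xyz":[0,0,-0.004],"twist":0},{"gripper":0.6,"xyz":[0,0,-0.004],"twist":0}]' | grep -E 'eef|force';  python3 -m pendant '[{"gripper":0.6,"xyz":[0.0014,0.01,0],"twist":0},{"gripper":0.6,"xyz":[0.0028,0.02,0],"twist":0},{"gripper":0.6,"xyz":[0.0036,0.025,0],"twist":0},{"gripper":0.6,"xyz":[0.0043,0.03,0],"twist":0},{"gripper":0.6,"xyz":[0.005,0.035,0],"twist":0},{"gripper":0.6,"xyz":[0.0057,0.04,0],"twist":0}]' | grep -E 'eef|force'
```

```text
eef_pos: [479.2, -158.5, 34.8]
wrist_force: [-0.8, 0.2, 3.7]
eef_pos: [482.3, -139.3, 34.8]
wrist_force: [-1.9, -9.5, 4.2]
```

```bash
python3 -m pendant '[{"gripper":0.6,"xyz":[0.0007,0.005,0.003],"twist":0},{"gripper":0.6,"xyz":[0.0014,0.01,0.003],"twist":0},{"gripper":0.6,"xyz":[0.0021,0.015,0.003],"twist":0},{"gripper":0.6,"xyz":[0.0028,0.02,0.003],"twist":0},{"gripper":0.6,"xyz":[0.0036,0.025,0.003],"twist":0},{"gripper":0.6,"xyz":[0.0043,0.03,0.003],"twist":0}]' | grep -E 'eef|force'; python3 -m pendant '[{"gripper":0.6,"xyz":[0.0007,0.005,0],"twist":0},{"gripper":0.6,"xyz":[0.0014,0.01,0],"twist":0},{"gripper":0.6,"xyz":[0.0021,0.015,0],"twist":0},{"gripper":0.6,"xyz":[0.0028,0.02,0],"twist":0},{"gripper":0.6,"xyz":[0.0036,0.025,0],"twist":0},{"gripper":0.6,"xyz":[0.0043,0.03,0],"twist":0}]' | grep -E 'eef|force';python3 - <<'E'
from h import *
o=np.load("rack.npz"); R,org=o["R"],o["org"]; print((ctrl.get_state()["eef_pos"][:2]-org)@R)
c=cam("wrist","wrist4");d=cam("side"); cv2.imwrite("pics/side4.png",np.hstack([cv2.resize(d["img"][100:310,130:340,::-1],(400,400),interpolation=cv2.INTER_CUBIC),cv2.resize(c["img"][:,:,::-1],(400,300))[:,:] if 0 else cv2.copyMakeBorder(cv2.resize(c["img"][:,:,::-1],(400,300)),0,100,0,0,0)]))
E
```

```text
eef_pos: [483.4, -123.4, 35.3]
wrist_force: [-1.0, -4.8, -0.5]
eef_pos: [485.8, -109.1, 35.6]
wrist_force: [-0.9, -8.5, 2.3]
[ -4.43309318 -89.91971157]
```

View pics/side4.png

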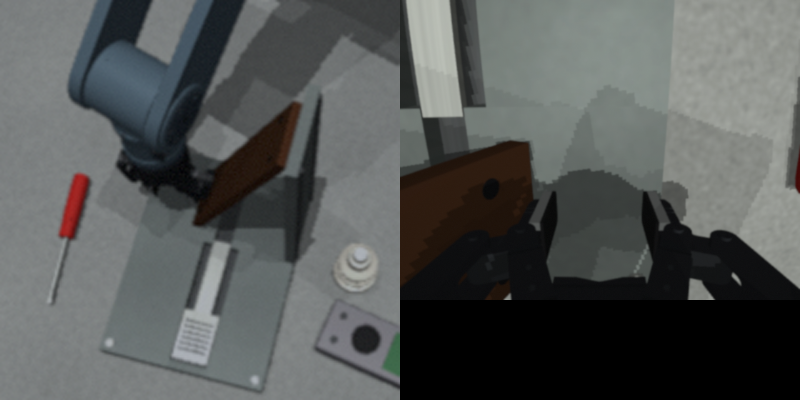

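The board has slid along the plate, its foot front now at rack y ≈ -50 and still square to the plate. I'll keep pushing.

```bash
for i in 1 2; do python3 -m pendant '[{"gripper":0.6,"xyz":[0.0007,0.005,0],"twist":0},{"gripper":0.6,"xyz":[0.0014,0.01,0],"twist":0},{"gripper":0.6,"xyz":[0.0021,0.015,0],"twist":0},{"gripper":0.6,"xyz":[0.0028,0.02,0],"twist":0},{"gripper":0.6,"xyz":[0.0034,0.024,0],"twist":0}]' | grep -E 'eef|force'; done; python3 - <<'E'
from h import *
o=np.load("rack.npz"); R,org=o["R"],o["org"]; print((ctrl.get_state()["eef_pos"][:2]-org)@R)
c=cam("wrist");g=onz(c,[(0,0)],31)
b=((c["img"][:,:,0].astype(int)-c["img"][:,:,2])>15)&(c["img"].max(2)<150)
ys,xs=np.nonzero(b); print(xs.max(),ys[xs>xs.max()-5].min()); cv2.imwrite("pics/w5.png",c["img"][:,:,::-1])
E
```

```text
eef_pos: [487.7, -97.2, 35.8]
wrist_force: [-1.3, -8.9, 2.2]
eef_pos: [488.9, -83.9, 35.4]
wrist_force: [-0.8, -2.4, 0.4]
[ -4.88406288 -64.60318378]
178 239
```

```bash
for i in 1 2; do python3 -m pendant '[{"gripper":0.6,"xyz":[0.0007,0.005,0],"twist":0},{"gripper":0.6,"xyz":[0.0014,0.01,0],"twist":0},{"gripper":0.6,"xyz":[0.0014,0.01,0],"twist":0}]' | grep -E 'eef|force'; done; python3 - <<'E'
from h import *
o=np.load("rack.npz"); R,org=o["R"],o["org"]; print((ctrl.get_state()["eef_pos"][:2]-org)@R)
c=cam("wrist");d=cam("side"); cv2.imwrite("pics/side5.png",np.hstack([cv2.resize(d["img"][100:310,130:340,::-1],(400,400),interpolation=cv2.INTER_CUBIC),cv2.copyMakeBorder(cv2.resize(c["img"][:,:,::-1],(400,300)),0,100,0,0,0)]))
E
```

```text
eef_pos: [490.1, -78.8, 35.8]
wrist_force: [-0.7, -1.2, -0.0]
eef_pos: [490.8, -73.6, 35.8]
wrist_force: [0.0, 0.4, -0.2]
[ -4.50686896 -54.13239623]
```

View pics/side5.png

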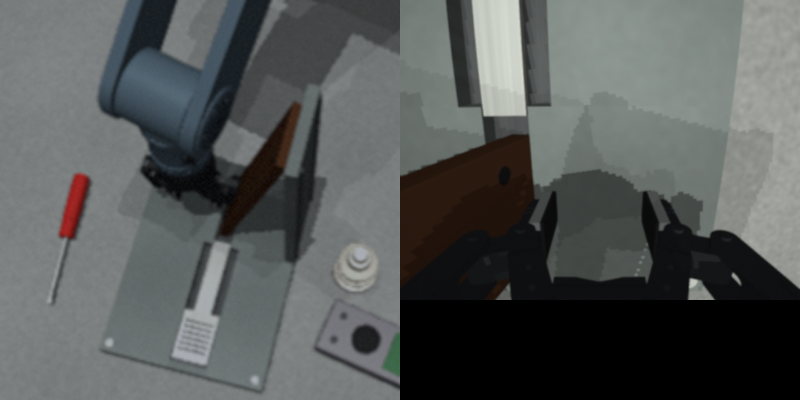

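```bash
python3 -m pendant '[{"gripper":0.6,"xyz":[-0.0028,-0.02,0],"twist":0},{"gripper":0.6,"xyz":[-0.01,-0.07,0],"twist":0},{"gripper":0.6,"xyz":[-0.02,-0.14,0.02],"twist":0},{"gripper":0.6,"xyz":[-0.02,-0.16,0.1],"twist":0},{"gripper":0.6,"xyz":[-0.02,-0.16,0.2],"twist":0},{"gripper":0.6,"xyz":[-0.02,-0.16,0.3],"twist":0},{"gripper":0.6,"xyz":[-0.02,-0.26,0.4],"twist":0},{"gripper":0.6,"xyz":[-0.02,-0.36,0.4],"twist":0},{"gripper":0.6,"xyz":[-0.02,-0.46,0.4],"twist":0},{"gripper":0.6,"xyz":[-0.02,-0.56,0.4],"twist":0}]' | grep -E 'time|eef|force'; python3 - <<'E'
from h import *
a=[cam("top"),cam("side")]
x=a[0]["img"][140:290,220:350,::-1]; y=a[1]["img"][120:310,160:350,::-1]
cv2.imwrite("pics/fin.png",cv2.convertScaleAbs(np.hstack([cv2.resize(x,(390,450),interpolation=3),cv2.resize(y,(400,400),interpolation=3) if 0 else cv2.copyMakeBorder(cv2.resize(y,(400,400),interpolation=3),0,50,0,0,0)]),alpha=1.6))
E
```

```text
time_s: 14.2
eef_pos: [480.7, -341.2, 237.2]
wrist_force: [-0.1, 0.8, -0.3]
```

View pics/fin.png

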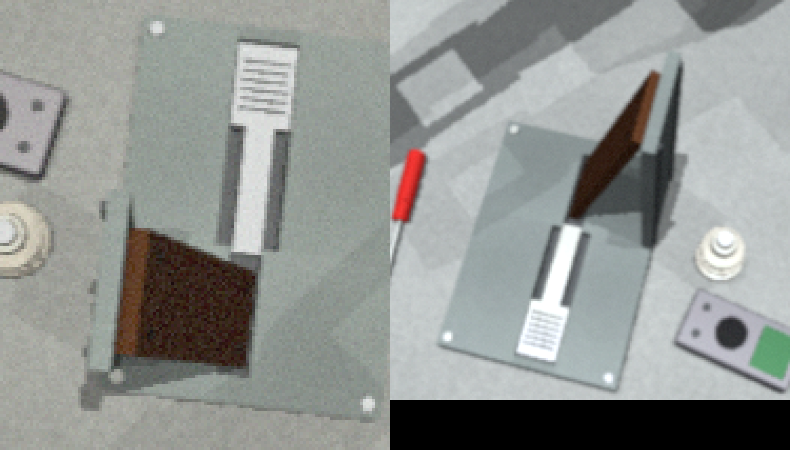

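```bash
python3 - <<'E'
from h import *
o=np.load("rack.npz"); R,org=o["R"],o["org"]; f=lambda P:(np.atleast_2d(P)[:,:2]-org)@R
t=cam("top"); s=cam("side")
T=(np.array([(256,270),(246,367),(153,231),(136,357)],float)+.5)/3-.5+[220,140]
k=190/400; S=(np.array([(578,218),(569,208),(637,143),(661,73)],float)-[390,0]+.5)*k-.5+[160,120]
print("foot edge",f(onz(t,T[:2],24)).round(1),f(onz(s,S[:1],24)).round(1))
for i,j,n in((2,2,"top front +x"),(3,3,"?")):
    O1,d1=ray(t,T[i]);O2,d2=ray(s,S[j]); A=np.c_[d1[0],-d2[0]]; q=np.linalg.lstsq(A,O2-O1,rcond=None)[0]
    P,Q=O1+q[0]*d1[0],O2+q[1]*d2[0]; print(n,f((P+Q)/2).round(1),((P+Q)/2)[2].round(1),"gap",np.linalg.norm(P-Q).round(1))
E
```

```text
foot edge [[ 37.6 -12.6]
 [-42.7 -13. ]] [[36.8  2.9]]
top front +x [[35.3 78.7]] 312.0 gap 9.1
? [[-44.9  82.1]] 312.4 gap 12.7
```

```bash
python3 -c "
from cell import ctrl;print(ctrl.sign_off())"
```

```text
the job is handed in; nothing more can be done
None
```

The board is parked in the groove and stands by itself, and the job is handed in at about 14 s, well under the 58 s limit.

I first pressed the shutter pad with about 10 N and dragged it until it hit the end stop. I then pushed the foot of the board in with the back of one finger, using under 10 N in the readings. The push force fell to zero as the foot dropped into the groove, and I backed the gripper away.

Last checks:
- **Shutter:** it is fully open; the far edge of the pad measures rack x ≈ 224 mm, where fully open is 224.
- **Board:** the top edge is about 312 mm high, which fits the dropped position (about 318 mm, against about 335 mm if it still stood on the slab). The visible foot edge is at the groove's front lip (y ≈ -13 mm), and the lean is about 17.5°, inside 14 to 21°.
- **Other objects:** the insulator and meter look unmoved in the last pictures, as does the part of the screwdriver in view. I did not measure them again.

Three things were less certain:
- **Foot edge in the side view:** it read y ≈ +3 mm against -13 mm from the top view.
- **Board-top match:** the two cameras' sight lines to the top edge missed each other by 9 to 13 mm. The height is therefore good to several mm only.
- **Gripper tilt:** the moves allowed no tilt, so the gripper pushed upright and did not lean back 20°. The forces showed no sign of its body pressing on the board.

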